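# Unlatch the loaded slide cassette from the scanner tray and hold it up

## Task

Pull the slide scanner's loading tray fully out. Then pinch together the two side catches of the cassette that is filled with glass slides, lift it out of its dock, keeping it level so that no slide slips out, and finish while holding it in the gripper, catches still pinched, still and clear about a hand's breadth above the tray, which stays out. Leave the empty cassette latched in its dock, and do not disturb the pipette box, the dishes or the bottle.

Things in the scene. Friction and masses are not known exactly. Their poses are not given: they have to be found in the camera images.
- scanner: benchtop slide scanner, fixed: white housing, a tower 340 mm wide and 240 mm high and in front of it a lower loading nose 292 mm wide, 104 mm high, 130 mm deep with a clear roof window. Origin: middle of the nose's front face, at bench level. x points into the machine (the tray comes out along -x), y is across it, z up
- tray (a joint): how far the loading tray is pulled out, m: 0 shut, 0.145 fully out (stop). It slides along the scanner's -x, about 4 N of friction, stays where it is left
- tray_handle (a point): middle of the tray's bow handle: a level steel bar 12 mm thick and 116 mm long along the scanner's y, centre 38 mm above the tray deck (68 mm above the bench), on two posts 100 mm apart; tray shut, it stands 55 mm in front of the nose; it can be pinched from above. Axes as the scanner's
- tray_deck (a point): point on the tray's flat top (deck, 30 mm above the bench) midway between its two docks, which lie 62 mm to either side along y; 105 mm behind the handle bar, moves with the tray. Axes as the scanner's. Steel keepers, 17 mm high above the deck, run along both long sides of each cassette, their outer faces 40 mm from its centre line; their lips hook over the catches' barbs
- cassette: loaded cassette: white plastic basket 38 (x) by 88 (y) by 44 mm high holding 7 glass slides on edge, 0.1 to 0.2 kg, latched in either dock. Origin: centre of its underside. x: pinch direction, parallel to the scanner's x; z up. On its long sides stand grey catch plates 30 mm wide, 8 to 54 mm above the underside, ribbed above 28 mm; 60 mm across their outer faces at rest, 48 mm when pressed home
- cassette_grip (a point): point on the loaded cassette's centre line 40 mm above its underside, between the two catch plates: the height to pinch at
- cassette_front (a joint): travel of the loaded cassette's catch on its -x side, m: 0 at rest, 0.006 pressed fully home; spring, about 3 N to start and 7 N at full travel. The barb is free of the keeper's lip beyond about 0.004
- cassette_rear (a joint): the same for the catch on its +x side; both must be in together to lift the cassette out
- spare: the empty cassette, same build but without slides, latched in the other dock. Origin: centre of its underside
- pipette_box: white and blue carton 55 x 85 x 120 mm with open flaps on the bench. Origin: centre of its underside
- dishes: stack of three clear culture dishes, 64 mm across, 44 mm high, on the bench. Origin: centre of its underside
- bottle: amber glass jar 48 mm across, 85 mm high, on the bench. Origin: centre of its underside

How it is judged:
By the outcome, as a careful person would: the job done as asked, in the order asked, and still so for the second after the job is handed in, while the arm keeps its last pose, push and grip.
It also fails if it takes over 48 s, if anything falls off the work surface, if the arm or the gripper's body presses on something with over 40 N, if the wrist force passes 120 N, or if a joint passes its speed limit or range.

## Robot

A 6-joint arm with a two-finger parallel gripper is mounted at the origin on the work surface. World frame = base frame: x ahead of the robot, y to its left, z up, the work surface at z = 0. Lengths are in mm, angles in rad, forces in N, time in s.
With the tool pointing down it reaches from about 275 to 750 mm from the base axis. Payload 10.2 kg.
Tool frame: the origin (TCP) lies at the centre of the arm's flange, where the gripper is bolted on; the fingertips stand 173 mm ahead of it and the grasp point (between the pads) lies 155 mm ahead of it; z points along the fingers, y is the line along which they close (so a half turn about z gives the same grasp; the last joint's range is limited). The gripper opens to 85 mm and grips with 20 to 120 N. Pads are 22 mm wide; open, the fingers measure 114 mm over their backs; the gripper's body (76 mm by 85 mm) begins 54 mm behind the grasp point. The pads swing forward as they close: fully open they stand 13 mm farther back than shut.
Start: joints at [-0.223, 0.313, 1.498, -0, 1.331, -0.223], TCP at [525.007, -0.014, 404.694] pointing down, gripper open.
Joint ranges: [-2.94, 2.94], [-0.97, 2.17], [0.19, 2.56], [-1.23, 4.37], [0.02, 3.11], [-2.88, 2.88]. Speed limits (rad/s): [2.39, 2.39, 3.01, 3.14, 3.14, 3.14].

## Interface

Orientations are given as a unit quaternion [w, x, y, z].
In Python, from rig import status, capture, camera_info, ticket gives the robot as it stands.
- The arm moves only by the shell command python3 -m crank 'ROWS' [FORCE]. ROWS is JSON, a list of rows, each a list of 7 numbers: the shift along the tool's x, y, z as a fraction of full scale, then the turn, a rotation vector about the tool's x, y, z as a fraction of full scale, then the closure, from 0 (fully open) to 1 (shut). A call has 1 to 12 rows; each row is the pose to reach, as a shift and turn from the pose commanded when the call began, along the tool's axes at that moment; what a row does not reach only later rows make up. Full scale, the value 1, is 0.1 m for a shift and 45 degrees for a turn. A row lasts 1/10 s, in which the tool goes at most 50 mm and 8.59 degrees, less where a joint would pass 70% of its speed; a pose out of reach is approached as far as the arm can. A call with a number of a shift or a turn outside -1 to 1 is refused whole. A call with a gripper value outside its range is refused whole. The fingers move at their own pace and stop on an object; FORCE is the grip in N (left out, the last holds). Time passes only in rows, so rows that repeat a pose let the fingers close. It gives the time, the measured TCP pose, the force, the opening and the grip force at its end, in the units of the state.
- status.sense(): the state, without advancing time (a new reading comes with each control period).
- capture(name): name is "scene" or "side" or "wrist"; returns (picture, depth): 400x640x3 uint8, red, green, blue; 400x640 float32, mm along the optical axis (not along the pixel's ray), 0 where there is no reading.
- camera_info(name): a dict with "K" (3x3 intrinsics, pixels), "D" ([k1, k2, p1, p2, k3] as OpenCV has them; the pictures are not rectified), "camera_from_world" (4x4, takes a point from world to camera coordinates). Camera axes: x right, y up, looking along -z (the intrinsics and any distortion apply to the point x, -y, -z); pixel columns grow to the right and rows downward; lengths in mm; the calibration is good to about 2 mm. A picture is of the moment at which its call begins: read the wrist's pose just before it. camera_info takes no time and is no camera call; for the wrist camera it gives the pose at the moment of the call.
- ticket.finish_job(): hands the job in; it is judged then, once.
The state is a dict: "time_s": time; "joints": joint angles; "dq": joint speeds; "tau": joint torques, N m; "eef_pos": TCP position; "ee_rot": TCP orientation; "force": force on the tool from outside, world axes, zero at the start; "wrist_torque": the same for the moment, N m; "grip_width": opening from 0.0 (shut) to 1.0 (fully open); "grip_force": force on a finger pad.
Only numpy, scipy, OpenCV 4.12 (cv2) and the standard library are available. Lean on these libraries where they do the work, as an engineer would, in place of code of your own. Each camera call takes 0.05 s, during which the arm holds its last target. There are 200 camera calls.

## Working session

There is one attempt and no reset: what is moved stays moved. The work goes in short steps, Python scripts to look and compute and a shell command to move; the robot and the scene stay as the last step left them, time stands still between calls to the robot, and variables do not carry over. Pictures are saved under pics/ and viewed, at most 10 in all, crops included, and the job is handed in when it is done.

```bash
mkdir -p pics; cat > h.py <<'E'
import numpy as np, cv2
from rig import status, capture, camera_info, ticket
def snap(n,f):
    ci=camera_info(n); p,d=capture(n); np.savez(f'pics/{f}.npz',p=p,d=d,K=ci['K'],D=ci['D'],T=ci['camera_from_world'])
    cv2.imwrite(f'pics/{f}.png',p[:,:,::-1]); return p,d
def load(f): return np.load(f'pics/{f}.npz')
def ray(f,uv):
    z=load(f); uv=np.array(uv,float).reshape(-1,1,2)
    n=cv2.undistortPoints(uv,z['K'],z['D'])[:,0]
    Ti=np.linalg.inv(z['T']); d=np.c_[n[:,0],-n[:,1],-np.ones(len(n))]@Ti[:3,:3].T
    return Ti[:3,3],d
def plane(f,uv,h):
    o,d=ray(f,uv); return o+d*((h-o[2])/d[:,2])[:,None]
def cloud(f):
    z=load(f); D=z['d']; v,u=np.mgrid[:D.shape[0],:D.shape[1]]
    o,d=ray(f,np.c_[u.ravel(),v.ravel()]); P=o+d*D.reshape(-1,1); P[D.ravel()==0]=np.nan
    return P.reshape(*D.shape,3)
E
python3 - <<'E'
from h import *
for n in("scene","side","wrist"): snap(n,n+"0")
s=status.sense(); print(s)
a=[cv2.imread(f'pics/{n}0.png') for n in("scene","side")]
cv2.imwrite('pics/a.png',cv2.resize(np.vstack(a),(480,600)))
for n in("scene","side","wrist"): print(n,np.linalg.inv(load(n+'0')['T']).round(2)[:3,3], load(n+'0')['K'][0,0])
E
```

```text
{'time_s': 0.15, 'joints': array([-2.23398266e-01,  3.13347324e-01,  1.49822942e+00,  1.74864102e-06,
        1.33096845e+00, -2.23434383e-01]), 'dq': array([-0.00092581, -0.00252802, -0.00488547, -0.00103607, -0.00020558,
       -0.0015667 ]), 'tau': array([ 1.79854873e-03, -4.12368500e+01, -2.59796566e+01, -1.57318855e-04,
        3.17765021e-03, -3.62555340e-05]), 'eef_pos': array([ 5.24987599e+02, -8.29523463e-03,  4.04265703e+02]), 'ee_rot': array([-4.03469745e-04,  7.07094078e-01,  7.07119323e-01, -2.53066927e-04]), 'force': array([0.4560321 , 0.11384496, 0.24698343]), 'wrist_torque': array([ 0.01979332, -0.02320111, -0.0236436 ]), 'grip_force': 0.0, 'grip_width': 0.9961010800643059}
scene [921.39 418.32 900.17] 420.4420696909511
side [ 361.58 -976.78  664.15] 429.0587265291339
wrist [524.78  67.36 373.17] 277.382760145063
```

View pics/scene0.png

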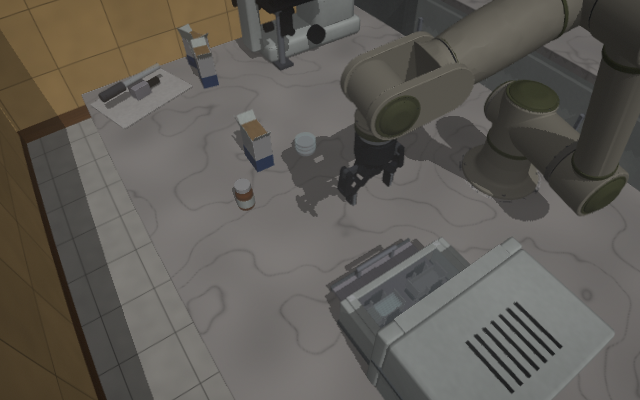

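View pics/side0.png

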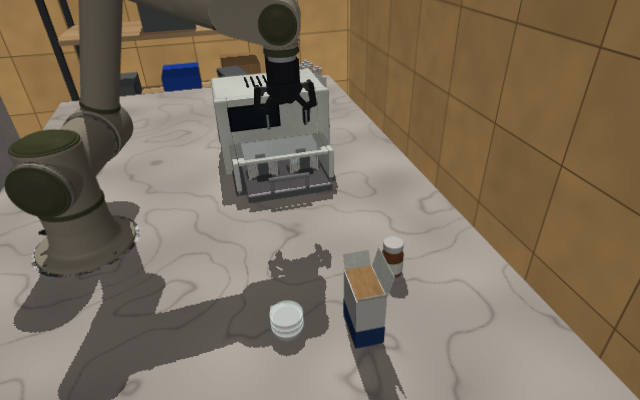

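The scene view shows the scanner bottom right (nose around (400,285), handle near (380,255)); the side view shows its front facing -y, nose (285,170), handle bar (290,183), box/dishes/bottle away to the front.

```bash
python3 - <<'E'
from h import *
for f in("scene0","side0"):
    P=cloud(f); z=P[...,2]
    for lo,hi,nm in((232,248,'top'),(97,111,'nose'),(60,76,'handle')):
        m=(z>lo)&(z<hi)&(P[...,1]>50)&(P[...,1]<700)&(P[...,0]>150)&(P[...,0]<900)
        n,l,st,c=cv2.connectedComponentsWithStats(m.astype(np.uint8))
        for i in np.argsort(-st[1:,4])[:3]+1:
            Q=P[l==i]
            if len(Q)<60: continue
            r=cv2.minAreaRect(Q[:,:2].astype(np.float32))
            print(f,nm,len(Q),np.median(Q[:,2]).round(1),np.round(r[0],1),np.round(r[1],1),round(r[2],1),st[i][:4])
    im=cv2.imread(f'pics/{f}.png')
    c=im[225:345,310:490] if f=="scene0" else im[120:210,205:345]
    cv2.imwrite(f'pics/c_{f}.png',cv2.resize(c,None,fx=4,fy=4,interpolation=cv2.INTER_CUBIC))
E
```

```text
scene0 top 23782 239.2 [530.4 362.2] [245.3 340. ] 89.7 [377 237 238 163]
scene0 nose 5311 103.8 [529.2 159.3] [298.5 110.7] 3.0 [341 238 130 108]
scene0 handle 222 73.0 [528.5  56.8] [113.2  12.3] 0.7 [356 245  41  28]
scene0 handle 116 68.1 [674.4 167. ] [112.9   3.5] 88.7 [340 307  32  47]
scene0 handle 89 68.5 [697.1 282.3] [ 5.  76.5] 0.5 [369 366  26  34]
side0 top 1251 237.8 [451.4 356.9] [245.3 180.9] 88.6 [211  73  56  32]
side0 top 310 237.6 [664.6 352.8] [ 61.7 238. ] 0.7 [299  69  30  25]
side0 nose 2306 103.1 [526.  175.3] [141.9 335.3] 89.5 [221 130 113  36]
side0 handle 157 66.0 [587.5 145.6] [44.8 87.3] 84.2 [288 155  30  11]
side0 handle 116 72.2 [526.4  55.2] [ 10.3 115.7] 89.8 [268 172  42  11]
```

View pics/c_scene0.png

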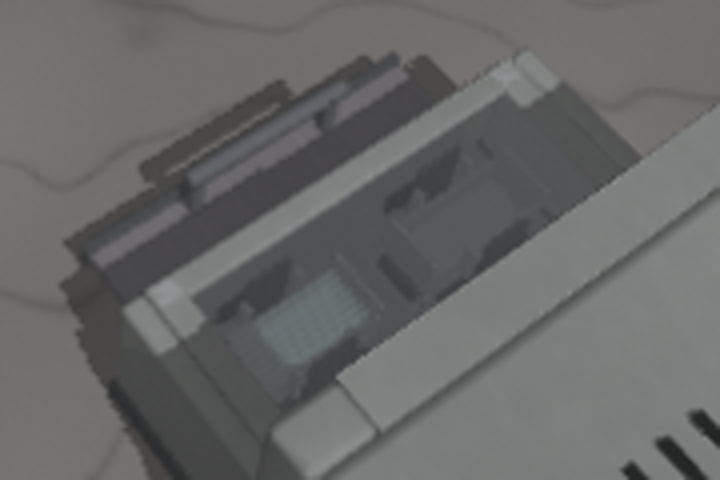

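View pics/c_side0.png

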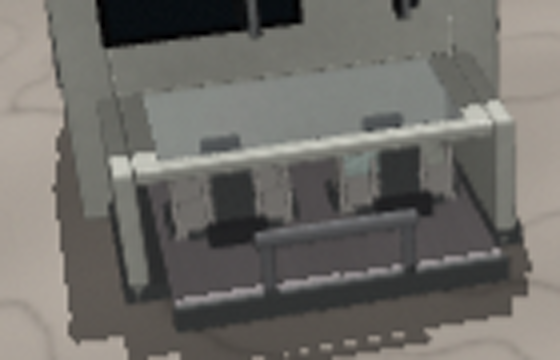

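```bash
python3 -m crank '[[0.08,0,0.1,0,0,0.15,0.3],[0.2,0,0.25,0,0,0.32,0.5],[0.35,0.01,0.45,0,0,0.5,0.5],[0.45,0.02,0.62,0,0,0.68,0.5],[0.52,0.03,0.72,0,0,0.85,0.5],[0.55,0.03,0.8,0,0,1,0.5],[0.55,0.03,0.8,0,0,1,0.5],[0.55,0.03,0.8,0,0,1,0.5]]' 40 && python3 -m crank '[[0,0,0,0,0,0.15,0.5],[0,0,0,0,0,0.32,0.5],[0,0,0,0,0,0.5,0.5],[0,0,0,0,0,0.68,0.5],[0,0,0,0,0,0.85,0.5],[0,0,0,0,0,1,0.5],[0,0,0,0,0,1,0.5],[0,0,0,0,0,1,0.5]]'
python3 - <<'E'
from h import *
snap("wrist","w1"); snap("side","s1"); s=status.sense(); print(s['eef_pos'],s['ee_rot'],s['grip_width'],s['joints'])
for f in("w1","s1","scene0"):
    P=cloud(f); m=(P[...,2]>62)&(P[...,2]<80)&(P[...,1]>20)&(P[...,1]<85)&(abs(P[...,0]-528)<80)
    Q=P[m]; 
    if len(Q)>30: r=cv2.minAreaRect(Q[:,:2].astype(np.float32)); print(f,len(Q),np.median(Q,0).round(1),r)
E
```

```text
time_s: 0.95
eef_pos: [528.1, 54.9, 324.8]
ee_rot: [0.0, 0.923, 0.384, -0.0]
force: [-0.6, -0.7, 1.1]
grip_width: 0.497
grip_force: 0.0
time_s: 1.75
eef_pos: [528.0, 54.8, 325.1]
ee_rot: [0.0, 1.0, 0.002, 0.0]
force: [0.1, -0.4, 0.2]
grip_width: 0.496
grip_force: 0.0
[528.0255478   54.88434891 324.89141855] [1.83914890e-05 9.99998841e-01 1.51452041e-03 1.53230001e-04] 0.5004110209614149 [-1.17294842e-01  4.01181223e-01  1.59210884e+00 -2.18167627e-07
  1.14799393e+00  1.45047253e+00]
w1 1880 [535.4  54.5  72.6] ((528.794677734375, 54.32184982299805), (11.678605079650879, 115.72980499267578), 89.97598266601562)
s1 183 [524.2  51.2  71.2] ((526.2106323242188, 53.31264114379883), (15.696849822998047, 115.82110595703125), 88.31822204589844)
scene0 240 [531.7  58.2  73.3] ((528.465087890625, 56.84757614135742), (113.20087432861328, 12.345951080322266), 0.6712837219238281)
```

View pics/w1.png

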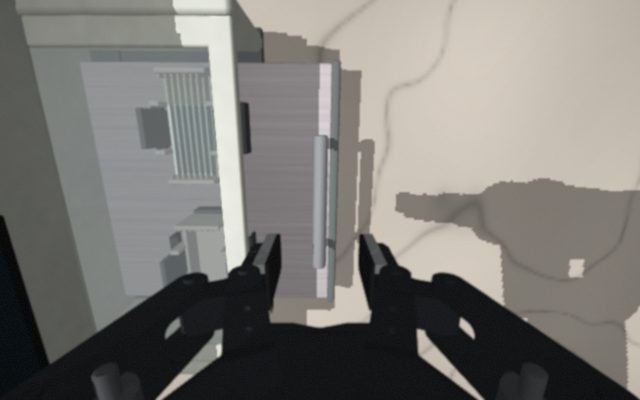

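Handle bar at (320,200) midway between the fingers; loaded cassette (slides) at (190,125), i.e. the +x dock. Descend and pinch.

```bash
python3 -m crank '[[0,0,0.15,0,0,0,0.5],[0,0,0.35,0,0,0,0.5],[0,0,0.55,0,0,0,0.5],[0,0,0.75,0,0,0,0.5],[0,0,0.9,0,0,0,0.5],[0,0,1,0,0,0,0.5],[0,0,1,0,0,0,0.5]]' && python3 -m crank '[[0,0,0,0,0,0,0.7],[0,0,0,0,0,0,0.85],[0,0,0,0,0,0,1],[0,0,0,0,0,0,1],[0,0,0,0,0,0,1],[0,0,0,0,0,0,1]]' 40
```

```text
time_s: 2.55
eef_pos: [527.8, 55.0, 223.8]
ee_rot: [-0.0, 1.0, 0.001, -0.001]
force: [-1.0, 0.4, 0.5]
grip_width: 0.5
grip_force: 0.0
time_s: 3.15
eef_pos: [528.2, 54.8, 225.6]
ee_rot: [0.0, 1.0, 0.0, 0.001]
force: [-1.6, -2.2, 6.4]
grip_width: 0.124
grip_force: 39.2
```

```bash
python3 -m crank '[[0,0.04,0,0,0,0,1],[0,0.11,0,0,0,0,1],[0,0.2,0,0,0,0,1],[0,0.3,0,0,0,0,1],[0,0.4,0,0,0,0,1],[0,0.5,0,0,0,0,1],[0,0.6,0,0,0,0,1],[0,0.7,0,0,0,0,1],[0,0.8,0,0,0,0,1],[0,0.9,0,0,0,0,1],[0,0.97,0,0,0,0,1],[0,1,0,0,0,0,1]]' && python3 -m crank '[[0,0.08,0,0,0,0,1],[0,0.16,0,0,0,0,1],[0,0.24,0,0,0,0,1],[0,0.32,0,0,0,0,1],[0,0.38,0,0,0,0,1],[0,0.42,0,0,0,0,1],[0,0.44,0,0,0,0,1],[0,0.46,0,0,0,0,1],[0,0.47,0,0,0,0,1],[0,0.47,0,0,0,0,1]]'
```

```text
time_s: 4.35
eef_pos: [527.9, -45.1, 225.6]
ee_rot: [-0.0, 1.0, -0.0, 0.0]
force: [-3.6, 4.8, 9.8]
grip_width: 0.121
grip_force: 39.7
time_s: 5.35
eef_pos: [527.8, -90.8, 225.6]
ee_rot: [-0.001, 1.0, -0.0, -0.0]
force: [-3.9, 9.2, 10.8]
grip_width: 0.119
grip_force: 40.0
```

```bash
python3 -m crank '[[0,0.02,0,0,0,0,1],[0,0.04,0,0,0,0,1],[0,0.04,0,0,0,0,1],[0,0.04,0,0,0,0,1]]'
```

```text
time_s: 5.75
eef_pos: [527.8, -92.1, 225.5]
ee_rot: [-0.004, 1.0, -0.0, -0.001]
force: [-1.5, 31.6, 15.2]
grip_width: 0.122
grip_force: 41.1
```

At the stop (31 N). Relax, release, rise.

```bash
python3 -m crank '[[0,-0.02,0,0,0,0,1],[0,-0.02,0,0,0,0,0.7],[0,-0.02,0,0,0,0,0.5],[0,-0.02,0,0,0,0,0.5],[0,-0.02,0,0,0,0,0.5],[0,-0.02,-0.15,0,0,0,0.5],[0,-0.02,-0.35,0,0,0,0.5],[0,-0.02,-0.6,0,0,0,0.5],[0,-0.02,-0.85,0,0,0,0.4],[0,-0.02,-1,0,0,0,0.2],[0,-0.02,-1,0,0,0,0]]' && python3 -m crank '[[0.1,-0.1,-0.1,0,0,0,0],[0.25,-0.3,-0.25,0,0,0,0],[0.4,-0.5,-0.35,0,0,0,0],[0.5,-0.7,-0.4,0,0,0,0],[0.58,-0.9,-0.4,0,0,0,0],[0.62,-1,-0.4,0,0,0,0],[0.62,-1,-0.4,0,0,0,0],[0.62,-1,-0.4,0,0,0,0]]'
python3 - <<'E'
from h import *
for n in("wrist","side","scene"): snap(n,n[0]+"2")
s=status.sense(); print(s['eef_pos'],s['ee_rot'],s['grip_width'],s['force'])
for f in("w2","s2"):
    P=cloud(f)
    for lo,hi,nm in((62,78,'handle'),):
        m=(P[...,2]>lo)&(P[...,2]<hi)&(P[...,1]>-115)&(P[...,1]<-70)&(abs(P[...,0]-528)<75)
        Q=P[m]
        if len(Q)>30: print(f,nm,len(Q),np.median(Q,0).round(1),cv2.minAreaRect(Q[:,:2].astype(np.float32)))
a=cv2.imread('pics/w2.png'); b=cv2.imread('pics/s2.png')[130:250,200:360]
cv2.imwrite('pics/m2.png',np.vstack([a,np.hstack([cv2.resize(b,(266,200)),np.zeros((200,374,3),np.uint8)])]))
E
```

```text
time_s: 6.85
eef_pos: [528.2, -94.3, 326.5]
ee_rot: [0.001, 1.0, -0.0, 0.002]
force: [0.9, 0.2, 0.2]
grip_width: 0.915
grip_force: 0.0
time_s: 7.65
eef_pos: [589.9, 5.4, 364.0]
ee_rot: [0.0, 1.0, -0.0, -0.001]
force: [0.4, -0.8, 0.3]
grip_width: 1.0
grip_force: 0.0
[589.82198443   5.12632381 364.59257044] [ 3.83552584e-05  9.99999842e-01 -5.46665665e-04 -1.28757477e-04] 1.0037310149244674 [ 0.05196311  0.58881139 -0.25848712]
w2 handle 700 [559.2 -88.4  72.3] ((528.4846801757812, -89.88814544677734), (11.784178733825684, 115.64530181884766), 89.29361724853516)
s2 handle 170 [541.7 -85.9  73.2] ((528.0598754882812, -87.2020492553711), (13.380807876586914, 112.6227035522461), 88.50927734375)
```

View pics/m2.png

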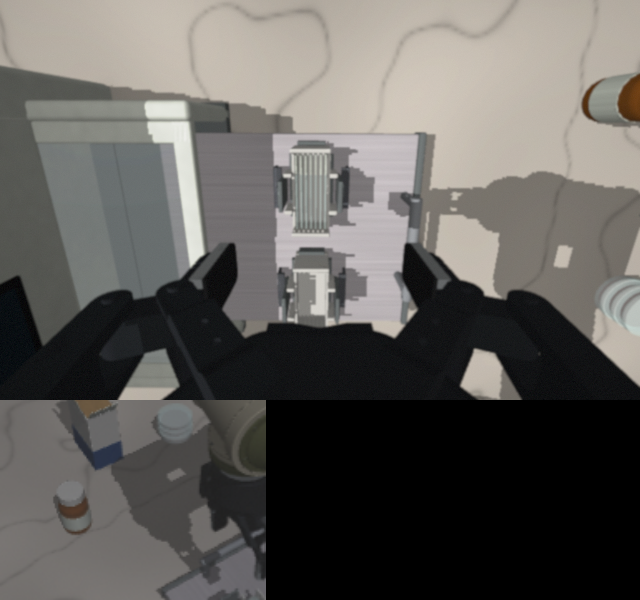

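Wrist view: loaded cassette at (311,190), catches at (280,188) and (343,188); the empty one at (312,290); tray out, other items undisturbed. Measure the catches.

```bash
python3 - <<'E'
from h import *
P=cloud("w2"); z=P[...,2]
base=(abs(P[...,0]-590)<55)&(P[...,1]>-30)&(P[...,1]<65)
print(np.histogram(z[base],bins=np.arange(24,100,4)))
m=base&(z>79)&(z<92)
n,l,st,c=cv2.connectedComponentsWithStats(m.astype(np.uint8))
for i in range(1,n):
    Q=P[l==i]
    if len(Q)>15: print(len(Q),np.median(Q,0).round(1),Q.min(0).round(1),Q.max(0).round(1),c[i])
m=base&(z>64)&(z<79); Q=P[m]; print('body',len(Q),np.median(Q,0),cv2.minAreaRect(Q[:,:2].astype(np.float32)))
# visible dark catch tops by ray onto z=84
im=load("w2")['p'].astype(int); g=im.max(2); k=((g<90)).astype(np.uint8); k[:150]=0;k[225:]=0;k[:,:262]=0;k[:,360:]=0
n,l,st,c=cv2.connectedComponentsWithStats(k)
for i in range(1,n):
    if st[i,4]>20: print(st[i],plane("w2",[[st[i,0],c[i][1]],[st[i,0]+st[i,2],c[i][1]]],84).round(1))
print(plane("w2",[[290,150],[333,150],[290,235],[333,235]],74).round(1))
E
```

```text
(array([  29, 3186,  185,  839,  523,  650,  188,  181,  452,  263,  864,
        197,  499,   27,  239,   68,    0,    0]), array([24, 28, 32, 36, 40, 44, 48, 52, 56, 60, 64, 68, 72, 76, 80, 84, 88,
       92, 96]))
159 [591.7  42.   83.3] [575.5  40.   79. ] [605.8  44.9  85.1] [279.94339623 195.7672956 ]
155 [591.6 -13.8  83.5] [575.8 -16.2  79.1] [605.4 -11.8  85.7] [339.96129032 196.09677419]
body 1580 [594.23795447  14.73430067  66.96555086] ((590.667236328125, 14.295415878295898), (59.17408752441406, 87.95781707763672), 89.73672485351562)
[331 154   3  15  33] [[624.   -5.1  84. ]
 [624.   -7.8  84. ]]
[274 166  14  43 234] [[601.3  47.   84. ]
 [601.3  34.2  84. ]]
[336 166  14  43 358] [[600.9  -9.9  84. ]
 [600.9 -22.8  84. ]]
[330 179   3  25  58] [[595.8  -4.5  84. ]
 [595.8  -7.2  84. ]]
[[632.9  32.5  74. ]
 [633.   -7.2  74. ]
 [548.6  34.8  74. ]
 [548.6  -8.4  74. ]]
```

```bash
python3 -m crank '[[0,-0.03,0.1,0,0,0,0],[0.01,-0.06,0.25,0,0,0,0],[0.01,-0.09,0.4,0,0,0,0],[0.01,-0.09,0.55,0,0,0,0],[0.01,-0.09,0.7,0,0,0,0],[0.01,-0.09,0.85,0,0,0,0],[0.01,-0.09,0.95,0,0,0,0],[0.01,-0.09,1,0,0,0,0],[0.01,-0.09,1,0,0,0,0]]' && python3 -m crank '[[0,0,0.1,0,0,0,0],[0,0,0.2,0,0,0,0],[0,0,0.3,0,0,0,0],[0,0,0.37,0,0,0,0],[0,0,0.41,0,0,0,0],[0,0,0.41,0,0,0,0],[0,0,0.41,0,0,0,0]]' && python3 -m crank '[[0,0,0,0,0,0,0.1],[0,0,0,0,0,0,0.2],[0,0,0,0,0,0,0.25],[0,0,0,0,0,0,0.25],[0,0,0,0,0,0,0.25]]' 20
python3 -c "
from h import *
snap('wrist','w3');print(status.sense()['eef_pos'])"
```

```text
time_s: 8.7
eef_pos: [590.9, 14.9, 264.1]
ee_rot: [-0.0, 1.0, -0.0, -0.0]
force: [-0.0, 0.2, -0.3]
grip_width: 0.998
grip_force: 0.0
time_s: 9.4
eef_pos: [591.1, 15.0, 223.9]
ee_rot: [0.0, 1.0, 0.0, 0.0]
force: [0.4, 0.6, 0.0]
grip_width: 1.002
grip_force: 0.0
time_s: 9.9
eef_pos: [591.0, 15.0, 223.7]
ee_rot: [0.0, 1.0, 0.0, -0.0]
force: [-0.2, -0.5, -0.6]
grip_width: 0.744
grip_force: 0.0
[591.00782822  15.01169044 223.73522506]
```

View pics/w3.png

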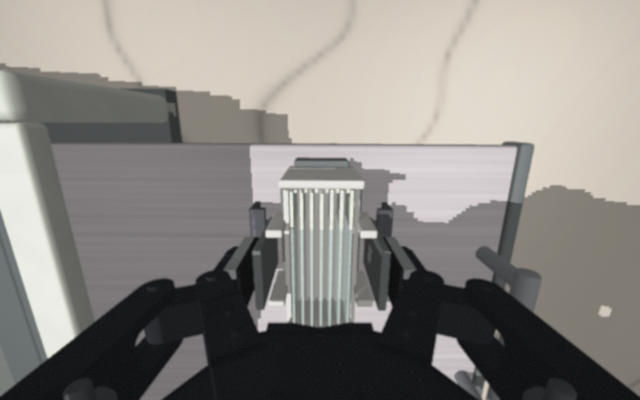

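Pads at (248,265) and (395,265) flank the catches (263/378) evenly. Close.

```bash
python3 -m crank '[[0,0,0,0,0,0,0.3],[0,0,0,0,0,0,0.36],[0,0,0,0,0,0,0.42],[0,0,0,0,0,0,0.5],[0,0,0,0,0,0,0.6],[0,0,0,0,0,0,0.6],[0,0,0,0,0,0,0.6],[0,0,0,0,0,0,0.6],[0,0,0,0,0,0,0.6]]' 40
```

```text
time_s: 10.85
eef_pos: [591.2, 15.0, 225.4]
ee_rot: [0.0, 1.0, 0.0, 0.001]
force: [-4.8, 0.5, 14.2]
grip_width: 0.53
grip_force: 40.5
```

```bash
python3 -m crank '[[0,0,-0.02,0,0,0,0.6],[0,0,-0.05,0,0,0,0.6],[0,0,-0.08,0,0,0,0.6],[0,0,-0.12,0,0,0,0.6],[0,0,-0.15,0,0,0,0.6],[0,0,-0.15,0,0,0,0.6]]' && python3 -m crank '[[0,0,-0.04,0,0,0,0.6],[0,0,-0.1,0,0,0,0.6],[0,0,-0.18,0,0,0,0.6],[0,0,-0.27,0,0,0,0.6],[0,0,-0.36,0,0,0,0.6],[0,0,-0.46,0,0,0,0.6],[0,0,-0.56,0,0,0,0.6],[0,0,-0.66,0,0,0,0.6],[0,0,-0.74,0,0,0,0.6],[0,0,-0.81,0,0,0,0.6],[0,0,-0.84,0,0,0,0.6],[0,0,-0.85,0,0,0,0.6]]' && python3 -m crank '[[0,0,0,0,0,0,0.6],[0,0,0,0,0,0,0.6],[0,0,0,0,0,0,0.6],[0,0,0,0,0,0,0.6],[0,0,0,0,0,0,0.6]]'
python3 - <<'E'
from h import *
a,d=snap("wrist","w4"); b,_=snap("side","sd4"); c,_=snap("scene","sc4")
cv2.imwrite('pics/m4.png',np.vstack([cv2.resize(a,(480,300)),np.hstack([cv2.resize(b[110:260,200:360],(320,300)),cv2.resize(c[150:350,300:460],(240,300))])[:, :480] if 0 else cv2.resize(np.hstack([cv2.resize(b[110:260,200:360],(320,300)),cv2.resize(c[150:350,300:460],(240,300))]),(480,257))])[:,:,::-1])
P=cloud("w4"); z=P[...,2]
m=(abs(P[...,1]+90)<22)&(z>60)&(z<80)&(abs(P[...,0]-528)<75); Q=P[m]; print('handle',len(Q),cv2.minAreaRect(Q[:,:2].astype(np.float32)))
m=(abs(P[...,0]-605)<45)&(abs(P[...,1]-15)<19)&(z>150)&(z<190); Q=P[m]; A=np.c_[Q,np.ones(len(Q))]
print('cassette',len(Q),np.median(Q,0)); k=np.linalg.lstsq(A[:,[0,1,3]],Q[:,2],rcond=None)[0]; print('slopes',k)
E
```

```text
time_s: 11.45
eef_pos: [591.1, 15.0, 239.1]
ee_rot: [0.0, 1.0, 0.0, 0.0]
force: [-0.2, -0.3, -0.8]
grip_width: 0.527
grip_force: 41.2
time_s: 12.65
eef_pos: [591.0, 15.0, 323.9]
ee_rot: [0.0, 1.0, -0.0, 0.0]
force: [0.4, -0.3, -1.3]
grip_width: 0.523
grip_force: 41.2
time_s: 13.15
eef_pos: [591.0, 15.0, 323.6]
ee_rot: [-0.0, 1.0, -0.0, -0.0]
force: [-0.0, -0.4, -1.3]
grip_width: 0.526
grip_force: 41.2
handle 1006 ((553.0191650390625, -90.44894409179688), (12.126004219055176, 66.88552856445312), 89.86392211914062)
cassette 6121 [606.65693572  15.11432068 163.19444655]
slopes [8.43721186e-02 4.36875801e-03 1.10894854e+02]
```

View pics/m4.png

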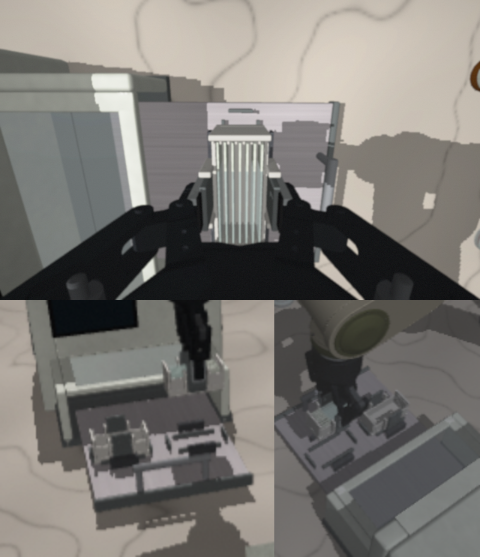

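The cassette is held above the tray at (240,190), the spare remains docked, the tray is out. Compare its top's slope with that while docked.

```bash
python3 - <<'E'
from h import *
for f,dz in(("w3",0),("w4",99.9)):
    P=cloud(f); z=P[...,2]-dz
    for x0 in range(560,640,10):
        m=(abs(P[...,0]-x0-5)<5)&(abs(P[...,1]-14.7)<19)&(z>45)&(z<85); q=z[m]
        if len(q)>20: print(f,x0,len(q),np.percentile(q,[50,80,95]).round(1))
E
```

```text
w3 560 607 [60.7 65.9 66.6]
w3 570 806 [62.4 66.2 70.8]
w3 580 721 [60.4 66.  66.5]
w3 590 764 [61.4 66.  66.6]
w3 600 836 [62.9 66.2 67.2]
w3 610 955 [63.5 66.1 67. ]
w3 620 767 [65.4 66.5 70.8]
w3 630 1524 [72.  73.7 74.3]
w4 560 610 [58.8 64.  64.6]
w4 570 753 [59.6 64.2 68.9]
w4 580 714 [58.3 64.  64.6]
w4 590 736 [60.3 64.1 64.6]
w4 600 820 [61.  64.2 66.6]
w4 610 872 [60.9 64.1 64.9]
w4 620 677 [63.2 64.5 69.3]
w4 630 1432 [70.4 71.6 72.2]
```

Level: the slide tops lie at the same height along the whole length, about 98 mm above where they were docked. Hand in.

```bash
python3 -c "
from rig import status,ticket
s=status.sense();print(s['grip_width'],s['grip_force'],s['eef_pos']);print(ticket.finish_job())"
```

```text
0.5232191889426354 41.172890067100525 [590.99999627  14.97705913 323.66911886]
the job is handed in; nothing more can be done
None
```

I pulled the tray out to its stop and lifted the loaded cassette out. It is held still and level with its catches pinched, about 98 mm above the deck. The empty cassette is still in its dock, nothing else was disturbed, and I handed the job in at about 13 s; no verdict was returned.

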